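# Clear a jammed bar blank from a gravity feed chute

### The job

A bar blank has come down the feed chute sideways and is jammed across the funnel under the clear guard. Of the two bars on the loading tray, one lies in the middle, in the way: lay it along the empty side of the tray. Then, working through the slot in the guard, push the jammed blank back up the slope until it lies on the tray, lift it off, turn it end-on and let it slide down through the throat so that it comes to rest lengthwise in the channel, up against the stop at the bottom. Keep the other two bars on the tray, and do not knock or shove the oil can and the spray can that stand beside the chute.

Things in the scene. Friction and masses are not known exactly. Their poses are not given: they have to be found in the camera images.
- chute: Fixed gravity feed chute of smooth sheet steel on a grey tube frame, 410 long, 292 wide, 220 mm high. Origin on the bench under the throat; x points level towards the uphill end, z up. The bed slopes 36 degrees, rising along +x. Friction of bed and tray about 0.3: a blank let go on the slope slides down by its own weight; one on the tray stays.
- bed: The sloping bed. Origin in the middle of the throat, on its surface, 115 mm straight above the chute's origin. x up along the slope, y across, to the left looking uphill, z square out of it. Below the throat the channel, 40 mm wide inside; above it the funnel widens evenly from 40 to 280 mm over 131 mm of slope, between fences 34 mm high, then straight to the tray edge 150 mm up the slope.
- seat (a point): Where the underside centre of a correctly fed blank lies: on the bed, in the middle of the channel, 80 mm down the slope from the throat and 70 mm up from the 22 mm high stop. Axes as for the bed; fences 34 mm high on both sides.
- guard_edge (a point): Middle of the guard's uphill edge, 105 mm up the slope from the throat. Clear sheet, 3 mm thick, parallel to the bed, underside 34 mm above it, 286 mm wide, reaching down to 46 mm below the throat. A slot 80 mm wide about the middle is cut in it from this edge to 4 mm above the throat. Nothing covers slope and tray above the edge. Axes as for the bed.
- tray_edge (a point): Middle of the edge where the slope meets the level loading tray, on the tray's surface, 203 mm above the bench, 121 mm level distance uphill of the throat. Axes as the chute's: x uphill and level, z up. The tray is 155 mm deep and 280 mm wide, with a rim 14 mm high at its sides and back, none towards the slope.
- jammed_blank: The jammed blank: plain sawn aluminium bar, 25 x 140 x 25 mm, about 0.16 to 0.32 kg. Origin in the centre of its underside, y along its length, z out of its top. It starts across the funnel, flat on the sloping bed, under the guard, its ends against the two funnel fences, up to about 20 degrees askew either way.
- next_blank: The next blank, the same bar, on the loading tray, lying roughly along the chute. Either it or the brass bar lies about the middle of the tray, in the way of the jammed blank, the other along its left side (about 115 mm to +y). Origin and axes as for the jammed blank.
- brass_bar: Short brass hexagon bar, 22 x 90 x 19 mm, 0.25 kg, on the loading tray, lying roughly along the chute, in the middle or along its left side. Origin in the centre of its underside, y along its length.
- oil_can: Oil can standing on the bench beside the chute, 57 mm across, 156 mm high with its thin spout. Origin in the centre of its base, z up.
- spray_can: Spray can standing on the bench on the other side of the chute, 59 mm across, 200 mm high. Origin in the centre of its base, z up.
Mind the look-alikes: they are no part of the job. Leave any pink or red look-alike of the jammed_blank alone.

How it is judged:
By the outcome, as a careful person would: the job done as asked, in the order asked, and still so for the second after the job is handed in, with the robot touching nothing.
It also fails if it takes over 54 s, if anything falls off the work surface, if the arm or the gripper's body presses on something with over 40 N, if the wrist force passes 120 N, or if a joint passes its speed limit or range.

### The arm

A 6-joint arm with a two-finger parallel gripper is mounted at the origin on a cart in front of the work surface, level with it; the furniture and walls round the work are solid. World frame = base frame: x ahead of the robot, y to its left, z up, the work surface at z = 0. Lengths are in m, angles in degrees, forces in N, time in s.
With the tool pointing down it reaches from about 0.3 to 0.875 m from the base axis. Payload 4.2 kg.
Tool frame: the origin (TCP) lies at the very end of the fingers, on their centre line; the grasp point (between the pads) lies 19 mm behind it (bot.hold_point_z is the distance from the TCP to the grasp point, in m); z points along the fingers, y is the line along which they close (so a half turn about z gives the same grasp; the last joint's range is limited). The gripper opens to 85 mm and grips with 20 to 120 N. Pads are 22 mm wide; open, the fingers measure 114 mm over their backs; the gripper's body (76 mm by 85 mm) begins 54 mm behind the grasp point. The pads swing forward as they close: fully open they stand 13 mm farther back than shut.
Start: joints at [63.083, 18.312, 89.639, -0, 72.044, -1.146], TCP at [0.25, 0.518, 0.231] pointing down, gripper open.
Joint ranges: [-177.97, 177.97], [-48.28, 115.42], [12.27, 149.76], [-77.06, 257.06], [2.81, 150.46], [-146.56, 146.56]. Speed limits (degrees/s): [147.25, 147.25, 180, 180, 180, 180].

### API

Orientations are given as a 3x3 rotation matrix whose columns are the frame's x, y, z axes.
In Python, from station import bot, imaging gives the robot as it stands.
- The arm moves only by the tool play_rows, never from a script. Its argument "plan" is a list of rows, each a list of 3 entries, a list of its own where there are three numbers: the closure, from 0 (fully open) to 1 (shut), then the shift along the tool's x, y, z in units of 750 mm (1.0 is 750 mm), then the turn, a rotation vector about the tool's x, y, z in units of pi/4 rad (1.0 is pi/4 rad). A call has 1 to 12 rows; each row shifts and turns the commanded pose from where the row before left it, along the tool's axes as they then stand; what a row does not reach is not made up. A row lasts 1/12 s, in which the tool goes at most 41.7 mm and 7.16 degrees, less where a joint would pass 70% of its speed; a pose out of reach is approached as far as the arm can. A call with a number of a shift or a turn outside -1 to 1 is refused whole. A call with a gripper value outside its range is refused whole. The fingers move at their own pace and stop on an object; "squeeze" is the grip in N (left out, the last holds). Time passes only in rows, so rows that do not move let the fingers close. It gives the time, the measured TCP pose, the force, the opening and the grip force at its end, in the units of the state.
- bot.sense(): the state, without advancing time (a new reading comes with each control period).
- imaging.grab_frame(name): name is "scene" or "top" or "wrist"; returns a dict with "image" (384x512x3 uint8, blue, green, red), "range_z" (384x512 float32, m along the optical axis (not along the pixel's ray), 0 where there is no reading), "K" (3x3 intrinsics, pixels), "origin" and "attitude" of the camera in the world. Camera axes: x right, y down, z forward; pixel columns grow to the right and rows downward; lengths in m; the calibration is good to about 2 mm. A picture is of the moment at which its call begins.
- bot.close_job(): hands the job in; it is judged then, once.
The state is a dict: "t": time; "joints": joint angles; "dq": joint speeds; "joint_torque": joint torques, N m; "position": TCP position; "eef_rot": TCP orientation; "wrist_force": force on the tool from outside, world axes, zero at the start; "ft_torque": the same for the moment, N m; "opening": finger opening in m; "grasp_force": force on a finger pad.
Only numpy, scipy, OpenCV 4.12 (cv2) and the standard library are available. Lean on these libraries where they do the work, as an engineer would, in place of code of your own. Each camera call takes 0.05 s, during which the arm holds its last target. There are 200 camera calls.

## Working session

There is one attempt and no reset: what is moved stays moved. The work goes in short steps, Python scripts to look and compute and a tool call to move; the robot and the scene stay as the last step left them, time stands still between calls to the robot, and variables do not carry over. Pictures are saved under pics/ and viewed, at most 10 in all, crops included, and the job is handed in when it is done.

Besides the shell and the picture viewer there is one more tool, called after "Request:" as name([rows], argument=value, ...), one row to a line, values as JSON. play_rows: Moves the arm, as the interface text tells. Its arguments: {"type":"object","properties":{"plan":{"type":"array","items":{"type":"array"}},"squeeze":{"type":"number"}},"required":["plan"]}

```bash
ls; mkdir -p pics
cat > h.py <<'E'
import numpy as np, cv2
from station import bot, imaging
def grab(n):
    f=imaging.grab_frame(n); return f
def world(f,u,v,z=None,d=None):
    K=f["K"];R=np.array(f["attitude"]);o=np.array(f["origin"])
    r=R@np.array([(u-K[0][2])/K[0][0],(v-K[1][2])/K[1][1],1.])
    if d is None: d=(z-o[2])/r[2]
    return o+r*d
def cloud(f):
    K=np.array(f["K"]);d=f["range_z"];v,u=np.mgrid[:d.shape[0],:d.shape[1]]
    p=np.stack([(u-K[0,2])/K[0,0]*d,(v-K[1,2])/K[1,1]*d,d],-1)
    return p@np.array(f["attitude"]).T+np.array(f["origin"])
E
python3 - <<'E'
from h import *
s=bot.sense();print(s)
ims=[]
for n in("scene","top"):
    f=grab(n);np.savez(n+"0.npz",**f);print(n,f["origin"],np.round(f["attitude"],3).tolist(),np.array(f["K"]).tolist())
    cv2.imwrite(f"pics/{n}0.png",cv2.resize(f["image"],(800,600),interpolation=cv2.INTER_CUBIC))
E
```

```text
pics
{'t': 0.0, 'joints': array([ 6.30815495e+01,  1.83509581e+01,  8.97070375e+01, -2.31257799e-04,
        7.20449228e+01, -1.14632668e+00]), 'dq': array([-0.02650611, -0.00972304,  0.03287531,  0.02575936, -0.04177864,
        0.0107301 ]), 'joint_torque': array([ 1.64455756e-03, -4.15508401e+01, -2.34163177e+01,  3.18018656e-04,
        7.88662874e-03, -2.72793295e-05]), 'position': array([0.24978921, 0.51736793, 0.23048484]), 'eef_rot': array([[-9.00530948e-01,  4.34791164e-01, -8.09784206e-04],
       [ 4.34791917e-01,  9.00529521e-01, -1.60337999e-03],
       [ 3.20991322e-05, -1.79598093e-03, -9.99998387e-01]]), 'wrist_force': array([ 1.19087124, -0.41871954,  0.4710833 ]), 'ft_torque': array([ 0.0141892 , -0.0182745 ,  0.02374786]), 'grasp_force': 0.0, 'opening': 0.08608436363783603}
scene [-0.10317996 -0.65112431  0.9091183 ] [[0.734, -0.434, 0.522], [-0.679, -0.454, 0.577], [-0.013, -0.778, -0.628]] [[460.8147710509306, 0.0, 261.31707133093914], [0.0, 460.8147710509306, 186.5947882583732], [0.0, 0.0, 1.0]]
top [0.33329712 0.07286309 1.34212394] [[0.026, -0.986, 0.164], [-1.0, -0.028, -0.01], [0.015, -0.163, -0.986]] [[404.1245189388727, 0.0, 257.17726173662453], [0.0, 404.1245189388727, 181.08975523558792], [0.0, 0.0, 1.0]]
```

View pics/scene0.png

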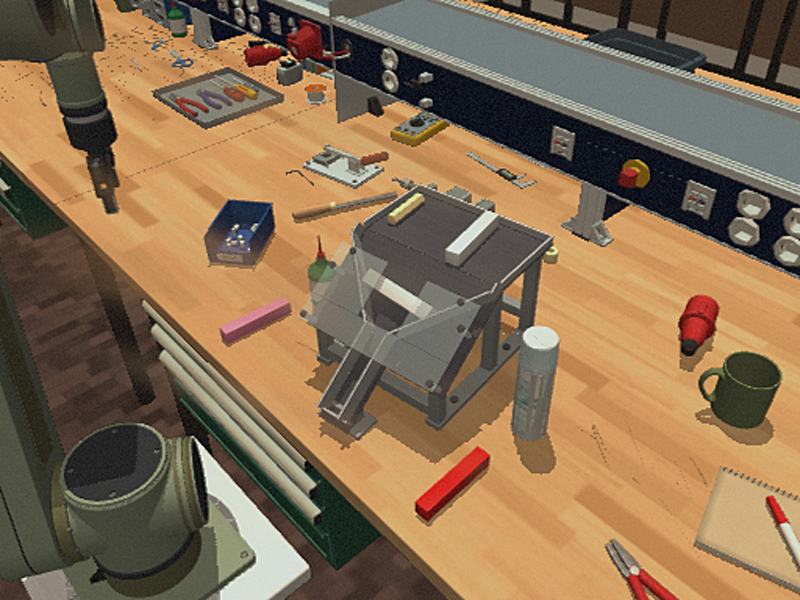

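View pics/top0.png

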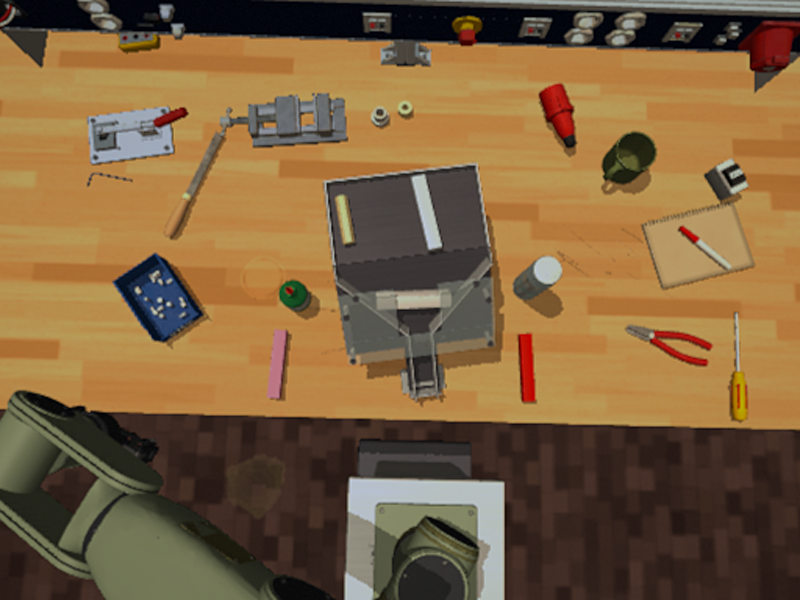

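The top view (800×600 picture) shows the following:
- The chute faces the robot.
- Brass bar at (345,220), along the tray's left side.
- Aluminium next_blank at (426,212), mid-tray, so it is the one in the way.
- Pale bar across the funnel under the guard at (415,300). This is the jammed blank.
- Pink bar (278,363) and red bar (527,368) on the bench are look-alikes and stay untouched.
- Oil can at (294,294), spray can at (540,277).

I'll confirm with a crop and measure.

```bash
cat > m.py <<'E'
from h import *
f=dict(np.load("top0.npz"));P=cloud(f);im=f["image"]
sub=P[95:260,190:340].reshape(-1,3)
m=(P[...,2]>0.195)&(P[...,2]<0.222);m[:, :200]=0;m[:,330:]=0;m[:95]=0;m[200:]=0
m=cv2.morphologyEx(m.astype(np.uint8),cv2.MORPH_OPEN,np.ones((3,3)))
pts=P[m>0];print(len(pts),np.percentile(pts[:,2],[5,25,50,75,95]))
r=cv2.minAreaRect(pts[:,:2].astype(np.float32));print(r,cv2.boxPoints(r))
g=cv2.cvtColor(im,cv2.COLOR_BGR2HSV)
for name,mask in [("white",(g[...,2]>140)&(g[...,1]<50)),("brass",(g[...,0]>18)&(g[...,0]<35)&(g[...,1]>60)&(g[...,2]>110))]:
    k=np.zeros(mask.shape,np.uint8);k[100:260,205:320]=mask[100:260,205:320]
    for c in cv2.findContours(k,0,1)[0]:
        if cv2.contourArea(c)<60: continue
        q=cv2.minAreaRect(c);b=cv2.boxPoints(q);u,v=q[0]
        print(name,np.round(q[0],1),np.round(b,1).tolist(),"depthpt",P[int(v),int(u)].round(4))
c=im[150:265,195:335];cv2.imwrite("pics/crop0.png",cv2.resize(c,None,fx=5,fy=5,interpolation=cv2.INTER_CUBIC))
E
python3 m.py
```

```text
5856 [0.19891991 0.20252825 0.20436639 0.20632079 0.21671089]
((0.61363285779953, 0.05130021274089813), (0.23755942285060883, 0.2912420332431793), 9.116209030151367) [[ 0.47328162  0.17626274]
 [ 0.5194253  -0.11130062]
 [ 0.7539841  -0.07366231]
 [ 0.70784044  0.21390104]]
white [264.  191.7] [[240.89999389648438, 187.0], [286.8999938964844, 185.8000030517578], [287.20001220703125, 196.3000030517578], [241.10000610351562, 197.5]] depthpt [0.4971 0.0402 0.1832]
white [272.6 135.1] [[262.79998779296875, 113.0], [271.29998779296875, 111.0], [282.3999938964844, 157.1999969482422], [273.8999938964844, 159.3000030517578]] depthpt [0.6529 0.0224 0.2268]
brass [301.5 245.5] [[284.0, 232.0], [319.0, 232.0], [319.0, 259.0], [284.0, 259.0]] depthpt [ 0.3474 -0.0905  0.0019]
brass [220.4 139.6] [[214.1999969482422, 124.9000015258789], [221.0, 123.5999984741211], [226.60000610351562, 154.3000030517578], [219.8000030517578, 155.60000610351562]] depthpt [0.6377 0.1703 0.223 ]
brass [305.  102.5] [[291.0, 100.0], [319.0, 100.0], [319.0, 105.0], [291.0, 105.0]] depthpt [ 8.405e-01 -1.007e-01 -8.000e-04]
brass [247. 102.] [[208.0, 100.0], [286.0, 100.0], [286.0, 104.0], [208.0, 104.0]] depthpt [8.337e-01 1.015e-01 3.000e-04]
```

View pics/crop0.png

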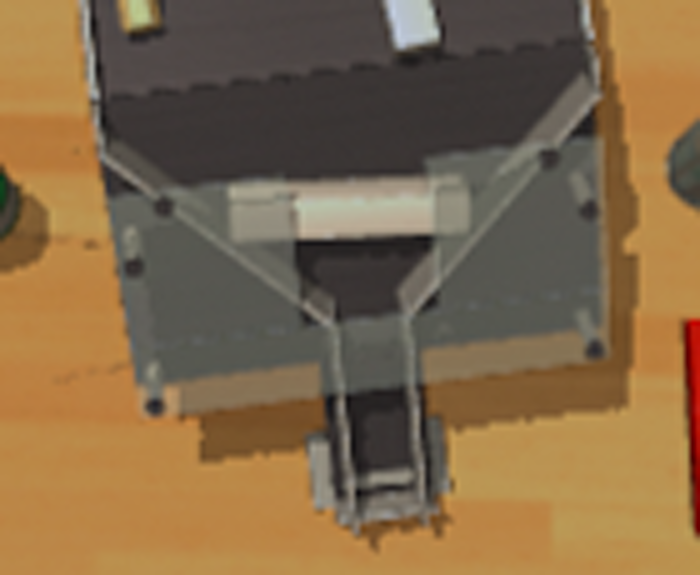

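The crop confirms it: the jammed bar is plain aluminium, under the guard across the funnel, crop (230–470,180–240), nearly square to the chute. The slot is at crop x 295–435, and the throat fences are at crop (335,325) and (408,315). Next I'll refine the chute frame.

```bash
cat > m2.py <<'E'
from h import *
f=dict(np.load("top0.npz"));P=cloud(f)
w=lambda u,v,z:world(f,u,v,z)
C=lambda x,y:(195+(x+.5)/5-.5,150+(y+.5)/5-.5)
T=lambda x,y:(x*.64,y*.64)
# slope plane & guard from depth: look at profile; tray plane fit z
cand=dict(trayL=(C(105,98),.203),trayR=(C(588,42),.203),rimUL=(T(325,182),.217),rimUR=(T(477,165),.217),
 thrL=(C(335,322),.115+.034*.81),thrR=(C(408,313),.115+.034*.81))
for k,(p,z) in cand.items(): print(k,w(*p,z).round(4))
# line of uphill rim: edge from tray-ish depth mask
yaw=np.deg2rad(9.1);cx=np.array([np.cos(yaw),np.sin(yaw)])
cy=np.array([-cx[1],cx[0]])
# bed profile: points of funnel above guard
m=np.zeros(P.shape[:2],bool);m[165:184,225:300]=1
q=P[m];A=np.c_[q[:,:2],np.ones(len(q))]
s,_,_,_=np.linalg.lstsq(A,q[:,2],rcond=None)
for _ in range(3):
    r=q[:,2]-A@s;k=abs(r)<.006;s=np.linalg.lstsq(A[k],q[k,2],rcond=None)[0]
print("slope",s,np.rad2deg(np.arctan(np.hypot(*s[:2]))),"yaw",np.rad2deg(np.arctan2(s[1],s[0])),k.mean())
# rim side yaw: all tall pts
z=P[...,2];m=(z>.209)&(z<.224);m[:100]=0;m[185:]=0;m[:,:200]=0;m[:,325:]=0
lo=[];hi=[];
q=P[m];a=q[:,:2]@cx;b=q[:,:2]@cy
print("a",np.percentile(a,[0,1,99,100]),"b",np.percentile(b,[0,1,99,100]))
for lohi in("L","R"):
    k=(b>np.percentile(b,99)-.006) if lohi=="L" else (b<np.percentile(b,1)+.006)
    l=cv2.fitLine(q[k,:2].astype(np.float32),cv2.DIST_HUBER,0,.01,.01).ravel();print(lohi,k.sum(),np.rad2deg(np.arctan2(l[1],l[0])),l[2:])
k=a>np.percentile(a,99)-.006
l=cv2.fitLine(q[k,:2].astype(np.float32),cv2.DIST_HUBER,0,.01,.01).ravel();print("back",k.sum(),np.rad2deg(np.arctan2(l[1],l[0])),l[2:])
E
python3 m2.py
```

```text
trayL [0.5535 0.181  0.203 ]
trayR [ 0.5946 -0.0963  0.203 ]
rimUL [0.7054 0.2083 0.217 ]
rimUR [ 0.7473 -0.0734  0.217 ]
thrL [0.4338 0.0446 0.1425]
thrR [0.4403 0.0013 0.1425]
slope [-0.76211756  0.02357066  0.60382042] 37.3248672577916 yaw 178.22852920038036 0.1957894736842105
a [0.50452209 0.51319307 0.73162383 0.73278052] b [-0.1913601  -0.19006258  0.09697908  0.09752725]
L 105 8.995462 [0.61076415 0.19397408]
R 124 8.811764 [ 0.651937   -0.08579104]
back 227 -81.15622 [0.72024447 0.11022048]
```

```bash
cat >> h.py <<'E'
from scipy.spatial.transform import Rotation as Ro
YAW=8.8; RC=Ro.from_euler('z',YAW,degrees=True).as_matrix(); OC=np.array([.4535,.0252,0])
RB=RC@Ro.from_euler('y',-36,degrees=True).as_matrix(); OB=OC+[0,0,.115]
toC=lambda p:(np.asarray(p)-OC)@RC
toB=lambda p:(np.asarray(p)-OB)@RB
frC=lambda p:OC+RC@np.asarray(p,float)
frB=lambda p:OB+RB@np.asarray(p,float)
def rayB(f,u,v,h): # ray onto plane h above bed, bed coords
    o=toB(np.array(f["origin"]));q=toB(world(f,u,v,d=1.))-o
    return o+q*(h-o[2])/q[2]
def tool(alpha,tilt=0,base=RC):
    """tool down, tool x at angle alpha (deg) from chute x; tilt=36 -> square to bed"""
    R=np.stack([[np.cos(np.deg2rad(alpha)),np.sin(np.deg2rad(alpha)),0],[np.sin(np.deg2rad(alpha)),-np.cos(np.deg2rad(alpha)),0],[0,0,-1]],1)
    return RC@Ro.from_euler('y',-tilt,degrees=True).as_matrix()@R
def step(p,R,n=None,maxmm=28,maxdeg=5,s=None):
    from scipy.linalg import logm
    if s is None: s=bot.sense(); s=(s["position"],s["eef_rot"])
    T0=np.eye(4);T0[:3,:3]=s[1];T0[:3,3]=s[0]
    T1=np.eye(4);T1[:3,:3]=R;T1[:3,3]=p
    L=np.real(logm(np.linalg.inv(T0)@T1));w=np.array([L[2,1],L[0,2],L[1,0]]);v=L[:3,3]
    n=n or max(1,int(np.ceil(max(np.linalg.norm(v)*1000/maxmm,np.rad2deg(np.linalg.norm(w))/maxdeg))))
    print("n",n,"row",(v/n/.75).round(4).tolist(),(w/n/(np.pi/4)).round(4).tolist())
    return (np.array(p),R)
def st():
    s=bot.sense();print("t",round(s["t"],2),"C",toC(s["position"]).round(4),"B",toB(s["position"]).round(4),"F",s["wrist_force"].round(1),"op",round(s["opening"],4),"gf",round(s["grasp_force"],1),"j",s["joints"].round(0)); return s
E
cat > m3.py <<'E'
from h import *
f=dict(np.load("top0.npz"));P=cloud(f)
w=lambda u,v,z:toC(world(f,u,v,z)).round(4)
print("next",[w(*b,.228) for b in [[262.8,113],[271.3,111],[282.4,157.2],[273.9,159.3]]])
print("brass",[w(*b,.222) for b in [[214.2,124.9],[221,123.6],[226.6,154.3],[219.8,155.6]]])
print("jam",[rayB(f,*b,.025).round(4) for b in [[240.9,187],[286.9,185.8],[287.2,196.3],[241.1,197.5]]])
C=lambda x,y:(195+(x+.5)/5-.5,150+(y+.5)/5-.5)
for n,p in dict(slotL=C(295,320),slotR=C(437,305),stop=C(385,480)).items(): print(n,rayB(f,*p,.037).round(4),rayB(f,*p,.0).round(4))
p1=frC([.21,.0,.38])
s=step(p1,tool(180));
E
python3 m3.py
```

```text
next [array([ 0.2643, -0.0156,  0.228 ]), array([ 0.2673, -0.0407,  0.228 ]), array([ 0.1284, -0.0538,  0.228 ]), array([ 0.1254, -0.0291,  0.228 ])]
brass [array([0.248 , 0.1271, 0.222 ]), array([0.2495, 0.1073, 0.222 ]), array([0.1577, 0.1017, 0.222 ]), array([0.1563, 0.1213, 0.222 ])]
jam [array([0.0973, 0.073 , 0.025 ]), array([ 0.0826, -0.0598,  0.025 ]), array([ 0.0478, -0.0585,  0.025 ]), array([0.063 , 0.0763, 0.025 ])]
slotL [0.0107 0.0457 0.037 ] [-0.0118  0.045   0.    ]
slotR [ 0.0086 -0.0387  0.037 ] [-0.0139 -0.0425  0.    ]
stop [-0.1118  0.0018  0.037 ] [-0.1387 -0.0005  0.    ]
n 24 row [-0.0268, -0.0223, -0.0083] [-0.0001, -0.0, -0.032]
```

Run:
```python
from h import *
s=step(frC([.196,-.035,.32]),tool(185.4))
```

```text
n 24 row [-0.0256, -0.0257, -0.005] [-0.0001, -0.0, -0.037]
```

Request:
play_rows([
  [0.35, [-0.0256, -0.0257, -0.005], [0, 0, -0.037]],
  [0.35, [-0.0256, -0.0257, -0.005], [0, 0, -0.037]],
  [0.35, [-0.0256, -0.0257, -0.005], [0, 0, -0.037]],
  [0.35, [-0.0256, -0.0257, -0.005], [0, 0, -0.037]],
  [0.35, [-0.0256, -0.0257, -0.005], [0, 0, -0.037]],
  [0.35, [-0.0256, -0.0257, -0.005], [0, 0, -0.037]],
  [0.35, [-0.0256, -0.0257, -0.005], [0, 0, -0.037]],
  [0.35, [-0.0256, -0.0257, -0.005], [0, 0, -0.037]],
  [0.35, [-0.0256, -0.0257, -0.005], [0, 0, -0.037]],
  [0.35, [-0.0256, -0.0257, -0.005], [0, 0, -0.037]],
  [0.35, [-0.0256, -0.0257, -0.005], [0, 0, -0.037]],
  [0.35, [-0.0256, -0.0257, -0.005], [0, 0, -0.037]],
], squeeze=40)

```text
t: 1.1
position: [0.4041, 0.2304, 0.2763]
eef_rot: [[-0.995, 0.099, -0.001], [0.099, 0.995, -0.0], [0.001, -0.0, -1.0]]
wrist_force: [-0.1, -0.3, -0.1]
opening: 0.0555
grasp_force: 0.0
```

Request:
play_rows([
  [0.35, [-0.0256, -0.0257, -0.005], [0, 0, -0.037]],
  [0.35, [-0.0256, -0.0257, -0.005], [0, 0, -0.037]],
  [0.35, [-0.0256, -0.0257, -0.005], [0, 0, -0.037]],
  [0.35, [-0.0256, -0.0257, -0.005], [0, 0, -0.037]],
  [0.35, [-0.0256, -0.0257, -0.005], [0, 0, -0.037]],
  [0.35, [-0.0256, -0.0257, -0.005], [0, 0, -0.037]],
  [0.35, [-0.0256, -0.0257, -0.005], [0, 0, -0.037]],
  [0.35, [-0.0256, -0.0257, -0.005], [0, 0, -0.037]],
  [0.35, [-0.0256, -0.0257, -0.005], [0, 0, -0.037]],
  [0.35, [-0.0256, -0.0257, -0.005], [0, 0, -0.037]],
  [0.35, [-0.0256, -0.0257, -0.005], [0, 0, -0.037]],
  [0.35, [-0.0256, -0.0257, -0.005], [0, 0, -0.037]],
])

```text
t: 2.1
position: [0.6469, 0.0144, 0.3209]
eef_rot: [[-0.969, -0.246, -0.001], [-0.246, 0.969, 0.0], [0.001, 0.0, -1.0]]
wrist_force: [0.6, 0.5, -0.0]
opening: 0.0555
grasp_force: 0.0
```

Run:
```python
from h import *
st()
f=grab("wrist");np.savez("w1.npz",**f);cv2.imwrite("pics/w1.png",f["image"])
p=cloud(f);print(f["origin"],np.round(f["attitude"],2).tolist())
s=step(frC([.196,-.035,.25]),tool(185.4));step(frC([.196,-.035,.207]),tool(185.4),s=s)
```

```text
t 2.1 C [ 0.1895 -0.0403  0.3209] B [ 0.2744 -0.0403  0.0552] F [ 0.6  0.5 -0. ] op 0.0555 gf 0.0 j [   0.   23.   70.    0.   87. -104.]
[ 0.57848871 -0.00423252  0.4635039 ] [[-0.25, 0.93, 0.27], [0.97, 0.24, 0.07], [0.0, 0.28, -0.96]]
n 3 row [-0.0015, 0.0038, 0.0313] [-0.0014, 0.0011, -0.0002]
n 2 row [0.0, 0.0, 0.0287] [0.0, 0.0, 0.0]
```

View pics/w1.png

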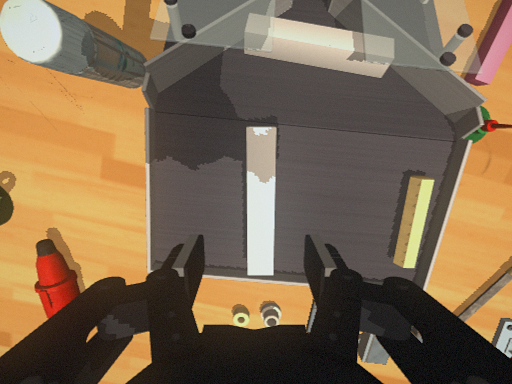

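The wrist view shows next_blank at columns 247–275, rows 127–275, with the brass bar at (414,220). The tray edge runs from (150,112) to (475,140), and the jammed bar is at (320,45). I'll use this to cross-check the frame.

Run:
```python
from h import *
f=dict(np.load("w1.npz"))
w=lambda u,v,z:toC(world(f,u,v,z)).round(4)
print("trayedge",w(155,112,.203),w(300,125,.203),w(465,139,.203))
print("next",[w(*p,.228) for p in[(247,127),(276,127),(274,275),(247,275)]])
print("rim", w(149,140,.217),w(149,260,.217),w(467,150,.217),w(432,280,.217),"back",w(160,275,.203),w(420,287,.203))
print("jam lower",[rayB(f,*p,.025).round(4) for p in[(252,14),(393,42)]],"upper bottom edge",[rayB(f,*p,.0).round(4) for p in[(246,52),(386,77)]])
```

```text
trayedge [ 0.1237 -0.1374  0.203 ] [ 0.1227 -0.0052  0.203 ] [0.1208 0.1493 0.203 ]
next [array([ 0.1281, -0.0529,  0.228 ]), array([ 0.1258, -0.029 ,  0.228 ]), array([ 0.2646, -0.0147,  0.228 ]), array([ 0.2671, -0.0408,  0.228 ])]
rim [ 0.1476 -0.138   0.217 ] [ 0.2662 -0.1395  0.217 ] [0.1299 0.1434 0.217 ] [0.2621 0.1485 0.217 ] back [ 0.2915 -0.1331  0.203 ] [0.28  0.149 0.203]
jam lower [array([ 0.0512, -0.0585,  0.025 ]), array([0.0678, 0.0757, 0.025 ])] upper bottom edge [array([ 0.0716, -0.0617,  0.    ]), array([ 0.0852,  0.0803, -0.    ])]
```

```bash
cat >> h.py <<'E'
OC=OC+RC@[.0015,.003,0]; OB=OC+[0,0,.115]
E
python3 - <<'E'
from h import *
s=step(frC([.195,-.0375,.25]),tool(185.4));step(frC([.195,-.0375,.207]),tool(185.4),s=s)
E
```

```text
n 3 row [-0.0018, 0.004, 0.0313] [-0.0014, 0.0011, -0.0002]
n 2 row [0.0, 0.0, 0.0287] [0.0, 0.0, 0.0]
```

Request:
play_rows([
  [0.35, [-0.0018, 0.004, 0.0313], [-0.0014, 0.0011, 0]],
  [0.35, [-0.0018, 0.004, 0.0313], [-0.0014, 0.0011, 0]],
  [0.35, [-0.0018, 0.004, 0.0313], [-0.0014, 0.0011, 0]],
  [0.35, [0, 0, 0.019], [0, 0, 0]],
  [0.35, [0, 0, 0.019], [0, 0, 0]],
  [0.35, [0, 0, 0.019], [0, 0, 0]],
  [0.9, [0, 0, 0], [0, 0, 0]],
  [0.9, [0, 0, 0], [0, 0, 0]],
  [0.9, [0, 0, 0], [0, 0, 0]],
  [0.9, [0, 0, 0], [0, 0, 0]],
  [0.9, [0, 0, 0], [0, 0, 0]],
  [0.9, [0, 0, 0], [0, 0, 0]],
], squeeze=40)

```text
t: 3.15
position: [0.6478, 0.0254, 0.2085]
eef_rot: [[-0.969, -0.245, -0.003], [-0.245, 0.969, 0.003], [0.002, 0.003, -1.0]]
wrist_force: [0.3, -0.3, -2.8]
opening: 0.0243
grasp_force: 42.4
```

Run:
```python
from h import *
s=st();p=toC(s["position"])
a=step(frC([p[0],p[1],.26]),s["eef_rot"]);a=step(frC([.197,-.100,.26]),tool(180),s=a);step(frC([.197,-.100,p[2]+.002]),tool(180),s=a)
```

```text
t 3.15 C [ 0.1906 -0.0325  0.2085] B [ 0.2092 -0.0325 -0.0363] F [ 0.3 -0.3 -2.8] op 0.0243 gf 42.4 j [   1.   26.   81.    0.   73. -103.]
n 2 row [0.0001, 0.0001, -0.0343] [-0.0, -0.0, 0.0]
n 3 row [-0.0014, -0.0301, -0.0001] [0.0014, -0.0009, 0.0399]
n 2 row [0.0, -0.0, 0.033] [0.0, 0.0, 0.0]
```

Request:
play_rows([
  [0.9, [0, 0, -0.023], [0, 0, 0]],
  [0.9, [0, 0, -0.023], [0, 0, 0]],
  [0.9, [0, 0, -0.023], [0, 0, 0]],
  [0.9, [-0.001, -0.0226, 0], [0.001, -0.0007, 0.03]],
  [0.9, [-0.001, -0.0226, 0], [0.001, -0.0007, 0.03]],
  [0.9, [-0.001, -0.0226, 0], [0.001, -0.0007, 0.03]],
  [0.9, [-0.001, -0.0226, 0], [0.001, -0.0007, 0.03]],
  [0.9, [0, 0, 0.02], [0, 0, 0]],
  [0.9, [0, 0, 0.02], [0, 0, 0]],
  [0.9, [0, 0, 0.015], [0, 0, 0]],
  [0.9, [0, 0, 0], [0, 0, 0]],
  [0.9, [0, 0, 0], [0, 0, 0]],
])

```text
t: 4.15
position: [0.6647, -0.0411, 0.2172]
eef_rot: [[-0.988, -0.152, -0.003], [-0.152, 0.988, 0.0], [0.003, 0.001, -1.0]]
wrist_force: [-0.8, 0.4, -2.2]
opening: 0.0241
grasp_force: 42.4
```

Run:
```python
from h import *
s=st();p=toC(s["position"]);print(s["eef_rot"].round(3),tool(180).round(3))
f=grab("wrist");np.savez("w2.npz",**f);cv2.imwrite("pics/w2.png",f["image"])
step(frC([.197,-.100,.2105]),tool(180))
```

```text
t 4.15 C [ 0.1971 -0.1008  0.2172] B [ 0.2195 -0.1008 -0.0331] F [-0.8  0.4 -2.2] op 0.0241 gf 42.4 j [  -5.   27.   78.   -0.   75. -103.]
[[-0.988 -0.152 -0.003]
 [-0.152  0.988  0.   ]
 [ 0.003  0.001 -1.   ]] [[-0.988 -0.153  0.   ]
 [-0.153  0.988  0.   ]
 [ 0.     0.    -1.   ]]
n 1 row [0.0009, 0.0009, 0.0105] [0.0001, -0.001, -0.0011]
```

View pics/w2.png

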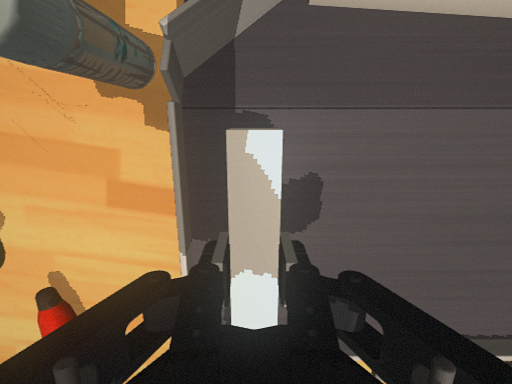

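Request:
play_rows([
  [0.9, [0, 0, 0.006], [0, 0, 0]],
  [0.9, [0, 0, 0.005], [0, 0, 0]],
  [0.9, [0, 0, 0], [0, 0, 0]],
  [0.53, [0, 0, 0], [0, 0, 0]],
  [0.53, [0, 0, 0], [0, 0, 0]],
  [0.53, [0, 0, 0], [0, 0, 0]],
  [0.53, [0, 0, -0.01], [0, 0, 0]],
  [0.53, [0, 0, -0.03], [0, 0, 0]],
  [0.53, [0, 0, -0.04], [0, 0, 0]],
  [0.82, [0, 0, -0.04], [0, 0, 0]],
  [0.82, [0, 0, 0], [0, 0, 0]],
  [0.82, [0, 0, 0], [0, 0, 0]],
])

```text
t: 5.2
position: [0.6661, -0.0405, 0.3036]
eef_rot: [[-0.988, -0.153, 0.006], [-0.153, 0.988, -0.0], [-0.006, -0.001, -1.0]]
wrist_force: [-0.2, 0.4, -0.9]
opening: 0.0152
grasp_force: 0.0
```

Run:
```python
from h import *
s=st();print(s["eef_rot"].round(3))
a=step(frB([.027,0,.13]),tool(180,36));a=step(frB([.027,0,.05]),tool(180,36),s=a);a=step(frB([.027,0,.007]),tool(180,36),s=a)
f=grab("top");np.savez("top1.npz",**f)
g=cv2.cvtColor(f["image"],cv2.COLOR_BGR2HSV);mk=(g[...,2]>140)&(g[...,1]<50)
k=np.zeros(mk.shape,np.uint8);k[100:200,205:320]=mk[100:200,205:320]
for c in cv2.findContours(k,0,1)[0]:
    if cv2.contourArea(c)>60:
        b=cv2.boxPoints(cv2.minAreaRect(c));print([toC(world(f,*q,.228)).round(3).tolist() for q in b],[rayB(f,*q,.025).round(3).tolist() for q in b])
```

```text
t 5.2 C [ 0.1985 -0.1004  0.3036] B [ 0.2715 -0.1004  0.0359] F [-0.2  0.4 -0.9] op 0.0152 gf 0.0 j [  -4.   25.   69.   -0.   86. -103.]
[[-0.988 -0.153  0.006]
 [-0.153  0.988 -0.   ]
 [-0.006 -0.001 -1.   ]]
n 11 row [0.0322, 0.0122, -0.0018] [-0.0002, -0.0721, 0.0]
n 3 row [0.0, 0.0, 0.0356] [0.0, -0.0, 0.0]
n 2 row [0.0, 0.0, 0.0287] [0.0, -0.0, 0.0]
[[0.057, 0.07, 0.228], [0.044, -0.03, 0.228], [0.017, -0.026, 0.228], [0.029, 0.073, 0.228]] [[0.096, 0.07, 0.025], [0.081, -0.034, 0.025], [0.048, -0.031, 0.025], [0.063, 0.073, 0.025]]
```

Request:
play_rows([
  [0.82, [0.0322, 0.0122, -0.0018], [0, -0.0721, 0]],
  [0.82, [0.0322, 0.0122, -0.0018], [0, -0.0721, 0]],
  [0.82, [0.0322, 0.0122, -0.0018], [0, -0.0721, 0]],
  [0.82, [0.0322, 0.0122, -0.0018], [0, -0.0721, 0]],
  [0.82, [0.0322, 0.0122, -0.0018], [0, -0.0721, 0]],
  [0.82, [0.0322, 0.0122, -0.0018], [0, -0.0721, 0]],
  [0.82, [0.0322, 0.0122, -0.0018], [0, -0.0721, 0]],
  [0.82, [0.0322, 0.0122, -0.0018], [0, -0.0721, 0]],
  [0.82, [0.0322, 0.0122, -0.0018], [0, -0.0721, 0]],
  [0.82, [0.0322, 0.0122, -0.0018], [0, -0.0721, 0]],
  [0.82, [0.0322, 0.0122, -0.0018], [0, -0.0721, 0]],
  [0.82, [0, 0, 0], [0, 0, 0]],
])

```text
t: 6.25
position: [0.3851, 0.0217, 0.2305]
eef_rot: [[-0.814, -0.154, 0.559], [-0.124, 0.988, 0.092], [-0.567, 0.006, -0.824]]
wrist_force: [-2.1, 0.1, -3.0]
opening: 0.0156
grasp_force: 0.0
```

Request:
play_rows([
  [0.82, [0, 0, 0], [0, 0, 0]],
  [0.82, [0, 0, 0], [0, 0, 0]],
])

```text
t: 6.42
position: [0.3981, 0.0199, 0.2417]
eef_rot: [[-0.803, -0.153, 0.577], [-0.124, 0.988, 0.089], [-0.583, -0.0, -0.812]]
wrist_force: [0.3, 0.7, -0.3]
opening: 0.0153
grasp_force: 0.0
```

Run:
```python
from h import *
s=st();print((s["eef_rot"].T@tool(180,36)).round(3))
a=step(frB([.027,0,.05]),tool(180,36));a=step(frB([.027,0,.007]),tool(180,36),s=a)
f=grab("wrist");np.savez("w3.npz",**f);cv2.imwrite("pics/w3.png",f["image"])
f=grab("scene");np.savez("s3.npz",**f)
f=grab("top");np.savez("top2.npz",**f)
```

```text
t 6.42 C [-0.0571  0.0003  0.2417] B [0.0283 0.0003 0.136 ] F [ 0.3  0.7 -0.3] op 0.0153 gf 0.0 j [  -5.  -14.  131.   17.   29. -117.]
[[ 1.     0.    -0.005]
 [-0.     1.     0.   ]
 [ 0.005 -0.     1.   ]]
n 4 row [0.0003, -0.0001, 0.0287] [-0.0001, -0.0017, -0.0001]
n 2 row [0.0, 0.0, 0.0287] [0.0, -0.0, 0.0]
```

View pics/w3.png

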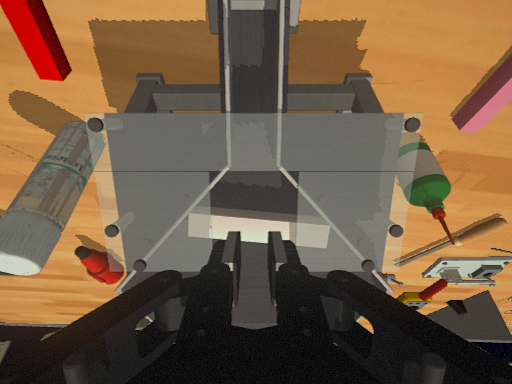

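The wrist view shows the slot's lower end at about (209–299,170), the throat fences at (229,165) and (280,165), and the blank's lower edge from (190,213) to (330,223). Free space below the blank is clear.

Run:
```python
from h import *
f=dict(np.load("w3.npz"))
for n,p,h in [("slotL",(209,170),.037),("slotR",(299,170),.037),("thr",(229,165),.034),("thr",(280,165),.034),("jam",(190,213),.025),("jam",(330,223),.025),("jamslot",(212,214),.025),("guardlow",(105,113),.037),("gl",(418,113),.037)]: print(n,rayB(f,*p,h).round(4))
f=dict(np.load("top2.npz"))
g=cv2.cvtColor(f["image"],cv2.COLOR_BGR2HSV);mk=(g[...,2]>140)&(g[...,1]<50)
k=np.zeros(mk.shape,np.uint8);k[100:175,205:320]=mk[100:175,205:320]
for c in cv2.findContours(k,0,1)[0]:
    if cv2.contourArea(c)>60:
        b=cv2.boxPoints(cv2.minAreaRect(c));print([toC(world(f,*q,.228)).round(3).tolist() for q in b])
```

```text
slotL [ 0.0028 -0.0409  0.037 ]
slotR [0.0029 0.0391 0.037 ]
thr [-0.0012 -0.0233  0.034 ]
thr [-0.0011  0.0224  0.034 ]
jam [ 0.0474 -0.0634  0.025 ]
jam [0.058  0.0739 0.025 ]
jamslot [ 0.0485 -0.042   0.025 ]
guardlow [-0.0459 -0.1262  0.037 ]
gl [-0.0455  0.1369  0.037 ]
[[0.274, -0.076, 0.228], [0.275, -0.114, 0.228], [0.133, -0.114, 0.228], [0.132, -0.077, 0.228]]
```

Request:
play_rows([
  [0.82, [0.0003, 0, 0.028], [0, -0.0017, 0]],
  [0.82, [0.0003, 0, 0.028], [0, -0.0017, 0]],
  [0.82, [0.0003, 0, 0.028], [0, -0.0017, 0]],
  [0.82, [0.0003, 0, 0.028], [0, -0.0017, 0]],
  [0.82, [0, 0, 0.028], [0, 0, 0]],
  [0.82, [0, 0, 0.02], [0, 0, 0]],
  [0.82, [0, 0, 0.008], [0, 0, 0]],
  [0.82, [0, 0, 0], [0, 0, 0]],
  [0.82, [0, 0, 0], [0, 0, 0]],
])

```text
t: 7.32
position: [0.4708, 0.0323, 0.1408]
eef_rot: [[-0.8, -0.155, 0.579], [-0.128, 0.988, 0.088], [-0.586, -0.003, -0.811]]
wrist_force: [-0.2, -0.8, 0.2]
opening: 0.0153
grasp_force: 0.0
```

Run:
```python
from h import *
s=st();print((s["eef_rot"].T@tool(180,36)).round(3))
a=step(frB([.118,0,.012]),tool(180,36),n=11)
```

```text
t 7.32 C [0.0166 0.0014 0.1408] B [0.0286 0.0014 0.0111] F [-0.2 -0.8  0.2] op 0.0153 gf 0.0 j [  -1.    3.  136.   48.    8. -147.]
[[ 1.    -0.004 -0.003]
 [ 0.004  1.     0.001]
 [ 0.003 -0.001  1.   ]]
n 11 row [-0.0108, -0.0002, -0.0001] [-0.0002, -0.0003, 0.0004]
```

Request:
play_rows([
  [0.82, [-0.005, 0, 0], [0, 0, 0]],
  [0.82, [-0.005, 0, 0], [0, 0, 0]],
  [0.82, [0, 0, 0], [0, 0, 0]],
])

```text
t: 7.57
position: [0.477, 0.0329, 0.1467]
eef_rot: [[-0.799, -0.154, 0.582], [-0.127, 0.988, 0.088], [-0.588, -0.004, -0.809]]
wrist_force: [0.8, 0.6, 0.0]
opening: 0.0151
grasp_force: 0.0
```

Run:
```python
from h import *
s=st();print(s["joints"].round(2),(s["eef_rot"].T@tool(180,36)).round(3))
a=step(frB([.118,0,.012]),tool(180,36),n=11)
```

```text
t 7.57 C [0.023  0.0011 0.1467] B [0.0372 0.0011 0.0122] F [0.8 0.6 0. ] op 0.0151 gf 0.0 j [  -1.    3.  135.   43.    9. -141.]
[  -1.26    3.09  135.     42.78    8.5  -140.8 ] [[ 1.    -0.003  0.001]
 [ 0.003  1.     0.002]
 [-0.001 -0.002  1.   ]]
n 11 row [-0.0098, -0.0001, 0.0] [-0.0003, 0.0001, 0.0004]
```

Request:
play_rows([
  [0.82, [-0.008, 0, 0], [0, 0, 0]],
  [0.82, [-0.008, 0, 0], [0, 0, 0]],
  [0.82, [-0.008, 0, 0], [0, 0, 0]],
  [0.82, [-0.008, 0, 0], [0, 0, 0]],
  [0.82, [-0.008, 0, 0], [0, 0, 0]],
  [0.82, [-0.008, 0, 0], [0, 0, 0]],
  [0.82, [-0.008, 0, 0], [0, 0, 0]],
  [0.82, [-0.008, 0, 0], [0, 0, 0]],
  [0.82, [0, 0, 0], [0, 0, 0]],
  [0.82, [0, 0, 0], [0, 0, 0]],
])

```text
t: 8.4
position: [0.5142, 0.0389, 0.1735]
eef_rot: [[-0.8, -0.153, 0.58], [-0.125, 0.988, 0.088], [-0.586, -0.002, -0.81]]
wrist_force: [-0.7, -0.6, -0.3]
opening: 0.0154
grasp_force: 0.3
```

Run:
```python
from h import *
s=st();print(s["joints"].round(2),(s["eef_rot"].T@tool(180,36)).round(3))
f=grab("top");np.savez("top3.npz",**f);g=grab("wrist")["image"];sc=grab("scene")["image"]
cv2.imwrite("pics/c3.png",np.hstack([cv2.resize(f["image"][90:250,190:340],None,fx=2.5,fy=2.5),cv2.resize(sc[100:290,180:360],None,fx=2.1,fy=2.1)[:400]]))
a=step(frB([.118,0,.012]),tool(180,36),n=5)
```

```text
t 8.4 C [0.0606 0.0013 0.1735] B [0.0834 0.0013 0.0117] F [-0.7 -0.6 -0.3] op 0.0154 gf 0.3 j [  -0.    4.  129.   23.   13. -120.]
[-9.0000e-02  3.7200e+00  1.2862e+02  2.3070e+01  1.3090e+01 -1.1982e+02] [[ 1.    -0.001 -0.002]
 [ 0.001  1.     0.002]
 [ 0.002 -0.002  1.   ]]Traceback (most recent call last):
  File "<stdin>", line 4, in <module>
    return _nx.concatenate(arrs, 1, dtype=dtype, casting=casting)
           ~~~~~~~~~~~~~~~^^^^^^^^^^^^^^^^^^^^^^^^^^^^^^^^^^^^^^^
ValueError: all the input array dimensions except for the concatenation axis must match exactly, but along dimension 0, the array at index 0 has size 400 and the array at index 1 has size 399
```

```bash
cat > pic.py <<'E'
from h import *
import sys
def pair(n):
    f=grab("top");np.savez(n+"_top.npz",**f);sc=grab("scene")
    np.savez(n+"_scene.npz",**sc)
    cv2.imwrite(f"pics/{n}.png",np.hstack([cv2.resize(f["image"][90:260,190:340],(397,450)),cv2.resize(sc["image"][100:300,180:360],(400,450))]))
    return f,sc
if __name__=="__main__": pair(sys.argv[1])
E
python3 pic.py c4
python3 - <<'E'
from h import *
step(frB([.112,0,.013]),tool(180,36),n=4)
E
```

```text
n 4 row [-0.0096, -0.0004, -0.0006] [-0.0006, -0.0009, -0.0]
```

View pics/c4.png

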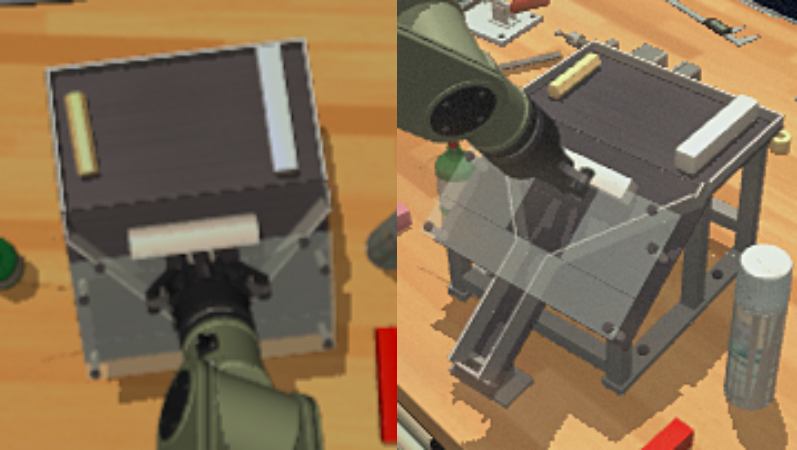

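Run:
```python
from h import *
a=step(frB([.137,.0,.014]),tool(180,36),n=7)
a=step(frC([.118,0,.217]),tool(180,18),n=4,s=a)
a=step(frC([.155,0,.213]),tool(180,8),n=5,s=a)
```

```text
n 7 row [-0.0103, -0.0002, -0.0005] [-0.0003, -0.0005, -0.0]
n 4 row [-0.0061, 0.0, -0.0007] [-0.0, 0.1, 0.0]
n 5 row [-0.0094, 0.0, 0.0033] [0.0, 0.0444, 0.0]
```

Request:
play_rows([
  [0.82, [-0.0103, -0.0002, -0.0005], [0, 0, 0]],
  [0.82, [-0.0103, -0.0002, -0.0005], [0, 0, 0]],
  [0.82, [-0.0103, -0.0002, -0.0005], [0, 0, 0]],
  [0.82, [-0.0103, -0.0002, -0.0005], [0, 0, 0]],
  [0.82, [-0.0103, -0.0002, -0.0005], [0, 0, 0]],
  [0.82, [-0.0103, -0.0002, -0.0005], [0, 0, 0]],
  [0.82, [-0.0103, -0.0002, -0.0005], [0, 0, 0]],
  [0.82, [0, 0, 0], [0, 0, 0]],
])

```text
t: 9.32
position: [0.5592, 0.0444, 0.2091]
eef_rot: [[-0.798, -0.151, 0.583], [-0.123, 0.988, 0.088], [-0.59, -0.002, -0.807]]
wrist_force: [0.0, -0.1, 0.9]
opening: 0.0155
grasp_force: 0.0
```

Run:
```python
from h import *
s=st();print((s["eef_rot"].T@tool(180,36)).round(3))
a=step(frC([.118,0,.217]),tool(180,18),n=5)
a=step(frC([.155,0,.213]),tool(180,8),n=5,s=a)
```

```text
t 9.32 C [ 1.059e-01 -2.000e-04  2.091e-01] B [ 0.141  -0.0002  0.0139] F [ 0.  -0.1  0.9] op 0.0155 gf 0.0 j [   1.    5.  121.   14.   19. -110.]
[[ 1.     0.     0.003]
 [-0.     1.     0.003]
 [-0.003 -0.003  1.   ]]
n 5 row [-0.0039, 0.0, -0.0004] [-0.0007, 0.0807, -0.0001]
n 5 row [-0.0094, 0.0, 0.0033] [0.0, 0.0444, 0.0]
```

Request:
play_rows([
  [0.82, [-0.0039, 0, -0.0004], [0, 0.0807, 0]],
  [0.82, [-0.0039, 0, -0.0004], [0, 0.0807, 0]],
  [0.82, [-0.0039, 0, -0.0004], [0, 0.0807, 0]],
  [0.82, [-0.0039, 0, -0.0004], [0, 0.0807, 0]],
  [0.82, [-0.0039, 0, -0.0004], [0, 0.0807, 0]],
  [0.82, [-0.0094, 0, 0.0033], [0, 0.0444, 0]],
  [0.82, [-0.0094, 0, 0.0033], [0, 0.0444, 0]],
  [0.82, [-0.0094, 0, 0.0033], [0, 0.0444, 0]],
  [0.82, [-0.0094, 0, 0.0033], [0, 0.0444, 0]],
  [0.82, [-0.0094, 0, 0.0033], [0, 0.0444, 0]],
  [0.82, [0, 0, 0], [0, 0, 0]],
  [0.82, [0, 0, 0], [0, 0, 0]],
])

```text
t: 10.32
position: [0.6057, 0.052, 0.2109]
eef_rot: [[-0.979, -0.152, 0.133], [-0.151, 0.988, 0.019], [-0.135, -0.001, -0.991]]
wrist_force: [-0.3, -0.1, 0.3]
opening: 0.0154
grasp_force: 0.0
```

Run:
```python
from h import *
import pic
s=st();pic.pair("c5")
p=toC(s["position"])
step(frC(p+[-.02,0,.11]),tool(180,0))
```

```text
t 10.32 C [1.530e-01 2.000e-04 2.109e-01] B [ 0.1802  0.0002 -0.0123] F [-0.3 -0.1  0.3] op 0.0154 gf 0.0 j [  3.  18.  93.   1.  61. -96.]
n 4 row [0.0038, -0.0, -0.037] [-0.0004, 0.0428, -0.0004]
```

View pics/c5.png

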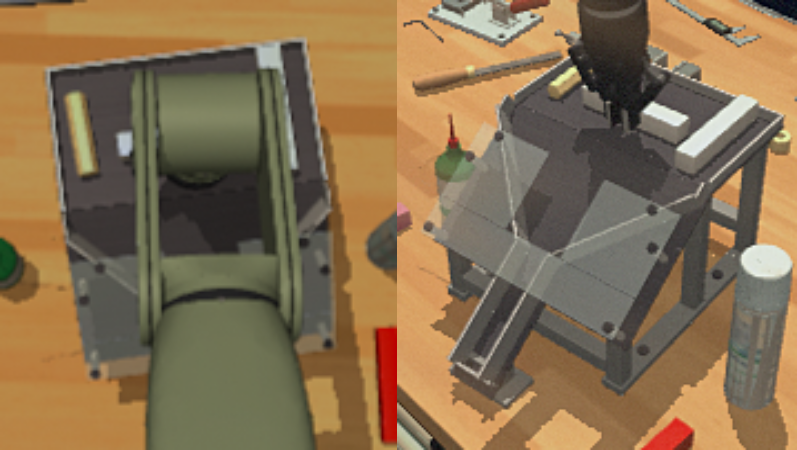

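The jammed blank now lies level across the tray: in the left half its white end shows at (125,145), and in the right half it is at (630,115), clear of both bars. I'll back off, rise and turn the gripper 90°.

Run:
```python
from h import *
a=step(frC([.14,0,.211]),tool(180,8),n=2)
a=step(frC([.14,0,.30]),tool(180,0),n=4,s=a)
a=step(frC([.175,0.004,.32]),tool(90,0),n=18,s=a)
```

```text
n 2 row [0.0078, -0.0002, -0.001] [-0.0008, -0.0033, -0.0008]
n 4 row [-0.0021, 0.0, -0.0296] [0.0, 0.0444, 0.0]
n 18 row [-0.0018, 0.0023, -0.0015] [0.0, 0.0, 0.1111]
```

Request:
play_rows([
  [0.82, [0.0078, 0, -0.001], [0, 0, 0]],
  [0.82, [0.0078, 0, -0.001], [0, 0, 0]],
  [0.82, [-0.0021, 0, -0.0296], [0, 0.0444, 0]],
  [0.82, [-0.0021, 0, -0.0296], [0, 0.0444, 0]],
  [0.82, [-0.0021, 0, -0.0296], [0, 0.0444, 0]],
  [0.82, [-0.0021, 0, -0.0296], [0, 0.0444, 0]],
  [0.35, [-0.0018, 0.0023, -0.0015], [0, 0, 0.1111]],
  [0.35, [-0.0018, 0.0023, -0.0015], [0, 0, 0.1111]],
  [0.35, [-0.0018, 0.0023, -0.0015], [0, 0, 0.1111]],
  [0.35, [-0.0018, 0.0023, -0.0015], [0, 0, 0.1111]],
  [0.35, [-0.0018, 0.0023, -0.0015], [0, 0, 0.1111]],
  [0.35, [-0.0018, 0.0023, -0.0015], [0, 0, 0.1111]],
])

```text
t: 11.42
position: [0.6, 0.0597, 0.3072]
eef_rot: [[-0.93, 0.367, -0.005], [0.367, 0.93, -0.002], [0.004, -0.004, -1.0]]
wrist_force: [-0.6, 0.6, -0.3]
opening: 0.0559
grasp_force: 0.0
```

Request:
play_rows([
  [0.35, [-0.0018, 0.0023, -0.0015], [0, 0, 0.1111]],
  [0.35, [-0.0018, 0.0023, -0.0015], [0, 0, 0.1111]],
  [0.35, [-0.0018, 0.0023, -0.0015], [0, 0, 0.1111]],
  [0.35, [-0.0018, 0.0023, -0.0015], [0, 0, 0.1111]],
  [0.35, [-0.0018, 0.0023, -0.0015], [0, 0, 0.1111]],
  [0.35, [-0.0018, 0.0023, -0.0015], [0, 0, 0.1111]],
  [0.35, [-0.0018, 0.0023, -0.0015], [0, 0, 0.1111]],
  [0.35, [-0.0018, 0.0023, -0.0015], [0, 0, 0.1111]],
  [0.35, [-0.0018, 0.0023, -0.0015], [0, 0, 0.1111]],
  [0.35, [-0.0018, 0.0023, -0.0015], [0, 0, 0.1111]],
  [0.35, [-0.0018, 0.0023, -0.0015], [0, 0, 0.1111]],
  [0.35, [-0.0018, 0.0023, -0.0015], [0, 0, 0.1111]],
])

```text
t: 12.42
position: [0.6252, 0.061, 0.3205]
eef_rot: [[-0.147, 0.989, -0.005], [0.989, 0.147, -0.002], [-0.001, -0.005, -1.0]]
wrist_force: [-1.1, 0.5, -0.9]
opening: 0.0555
grasp_force: 0.0
```

Request:
play_rows([
  [0.35, [0, 0, 0], [0, 0, 0]],
  [0.35, [0, 0, 0], [0, 0, 0]],
])

```text
t: 12.58
position: [0.6255, 0.061, 0.3204]
eef_rot: [[-0.154, 0.988, -0.005], [0.988, 0.154, -0.002], [-0.001, -0.005, -1.0]]
wrist_force: [-0.6, -0.2, 1.1]
opening: 0.0555
grasp_force: 0.0
```

Run:
```python
from h import *
s=st();print((s["eef_rot"].T@tool(90)).round(3))
f=grab("wrist");np.savez("w6.npz",**f);cv2.imwrite("pics/w6.png",f["image"]);P=cloud(f)
q=(P-OC)@RC
m=((q[...,2]>.215)&(q[...,2]<.235)&(abs(q[...,1])<.14)&(q[...,0]>.1)&(q[...,0]<.27)).astype(np.uint8)
m=cv2.morphologyEx(m,cv2.MORPH_OPEN,np.ones((5,5)))
for c in cv2.findContours(m,0,1)[0]:
    if cv2.contourArea(c)>100:
        k=np.zeros_like(m);cv2.drawContours(k,[c],-1,1,-1);pp=q[(k>0)&(m>0)]
        print(cv2.boundingRect(c),cv2.minAreaRect(pp[:,:2].astype(np.float32)),np.median(pp[:,2]))
```

```text
t 12.58 C [0.1739 0.0061 0.3204] B [0.2614 0.0061 0.0639] F [-0.6 -0.2  1.1] op 0.0555 gf 0.0 j [ 5. 21. 72. -0. 86. -4.]
[[ 1.    -0.001  0.001]
 [ 0.001  1.     0.005]
 [-0.001 -0.005  1.   ]]
(212, 283, 104, 29) ((0.18341733515262604, -0.1008174866437912), (0.026732314378023148, 0.10434161126613617), 89.45919036865234) 0.2275194648948905
(248, 120, 30, 150) ((0.18077415227890015, 0.0032783150672912598), (0.02495315484702587, 0.13936790823936462), 0.17122502624988556) 0.22778180119578853
(233, 56, 112, 30) ((0.20110644400119781, 0.11191541701555252), (0.0896964743733406, 0.01851874776184559), 3.3767051696777344) 0.22142352005975058
```

View pics/w6.png

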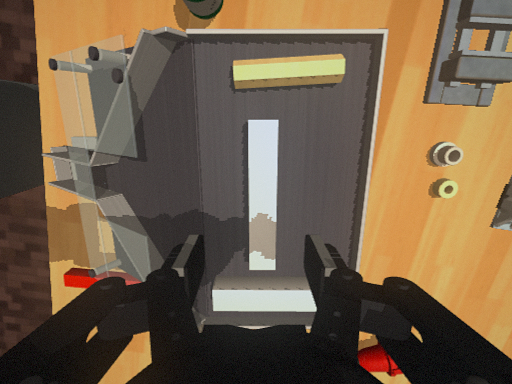

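The wrist view shows the jammed blank at columns 249–278, rows 120–270. The brass bar is at (290,70) and next_blank at (263,300), and all three are on the tray. Range and sizes match: centre C(0.181, 0.003), 25×139 mm, top at z = 0.228.

Run:
```python
from h import *
s=step(frC([.1808,.0033,.209]),tool(90),n=6)
```

```text
n 6 row [-0.0006, 0.0016, 0.0247] [-0.0011, 0.0002, 0.0002]
```

Request:
play_rows([
  [0.35, [-0.0006, 0.0016, 0.0247], [-0.0011, 0, 0]],
  [0.35, [-0.0006, 0.0016, 0.0247], [-0.0011, 0, 0]],
  [0.35, [-0.0006, 0.0016, 0.0247], [-0.0011, 0, 0]],
  [0.35, [-0.0006, 0.0016, 0.0247], [-0.0011, 0, 0]],
  [0.35, [-0.0006, 0.0016, 0.0247], [-0.0011, 0, 0]],
  [0.35, [-0.0006, 0.0016, 0.0247], [-0.0011, 0, 0]],
  [0.35, [0, 0, 0], [0, 0, 0]],
  [0.9, [0, 0, 0], [0, 0, 0]],
  [0.9, [0, 0, 0], [0, 0, 0]],
  [0.9, [0, 0, 0], [0, 0, 0]],
  [0.9, [0, 0, 0], [0, 0, 0]],
  [0.9, [0, 0, 0], [0, 0, 0]],
], squeeze=50)

```text
t: 13.63
position: [0.6341, 0.0595, 0.2109]
eef_rot: [[-0.152, 0.988, 0.003], [0.988, 0.152, -0.001], [-0.001, 0.003, -1.0]]
wrist_force: [0.1, -0.5, 4.6]
opening: 0.0238
grasp_force: 52.7
```

Run:
```python
from h import *
s=st();print((s["eef_rot"].T@tool(90)).round(3))
a=step(frC([.18,.0,.33]),tool(90),n=7)
a=step(frC([.16,.0,.34]),tool(0),n=18,s=a)
a=step(frB([.12,.0,.10]),tool(0,36),n=9,s=a)
```

```text
t 13.63 C [0.1822 0.0033 0.2109] B [ 0.2038  0.0033 -0.0296] F [ 0.1 -0.5  4.6] op 0.0238 gf 52.7 j [ 4. 25. 83. -0. 72. -4.]
[[ 1.     0.001  0.001]
 [-0.001  1.    -0.003]
 [-0.001  0.003  1.   ]]
n 7 row [-0.0006, -0.0004, -0.0227] [0.0006, 0.0003, -0.0002]
n 18 row [-0.0012, -0.0012, -0.0007] [0.0, 0.0, 0.1111]
n 9 row [-0.0209, 0.0, 0.0049] [0.0, 0.0889, 0.0]
```

Request:
play_rows([
  [0.9, [-0.0006, -0.0004, -0.0227], [0, 0, 0]],
  [0.9, [-0.0006, -0.0004, -0.0227], [0, 0, 0]],
  [0.9, [-0.0006, -0.0004, -0.0227], [0, 0, 0]],
  [0.9, [-0.0006, -0.0004, -0.0227], [0, 0, 0]],
  [0.9, [-0.0006, -0.0004, -0.0227], [0, 0, 0]],
  [0.9, [-0.0006, -0.0004, -0.0227], [0, 0, 0]],
  [0.9, [-0.0006, -0.0004, -0.0227], [0, 0, 0]],
  [0.9, [-0.0012, -0.0012, -0.0007], [0, 0, 0.1111]],
  [0.9, [-0.0012, -0.0012, -0.0007], [0, 0, 0.1111]],
  [0.9, [-0.0012, -0.0012, -0.0007], [0, 0, 0.1111]],
  [0.9, [-0.0012, -0.0012, -0.0007], [0, 0, 0.1111]],
  [0.9, [-0.0012, -0.0012, -0.0007], [0, 0, 0.1111]],
])

```text
t: 14.63
position: [0.6269, 0.0516, 0.3302]
eef_rot: [[0.284, 0.959, -0.001], [0.959, -0.284, -0.001], [-0.002, -0.001, -1.0]]
wrist_force: [-0.3, 0.1, -2.3]
opening: 0.0236
grasp_force: 51.9
```

Request:
play_rows([
  [0.9, [-0.0012, -0.0012, -0.0007], [0, 0, 0.1111]],
  [0.9, [-0.0012, -0.0012, -0.0007], [0, 0, 0.1111]],
  [0.9, [-0.0012, -0.0012, -0.0007], [0, 0, 0.1111]],
  [0.9, [-0.0012, -0.0012, -0.0007], [0, 0, 0.1111]],
  [0.9, [-0.0012, -0.0012, -0.0007], [0, 0, 0.1111]],
  [0.9, [-0.0012, -0.0012, -0.0007], [0, 0, 0.1111]],
  [0.9, [-0.0012, -0.0012, -0.0007], [0, 0, 0.1111]],
  [0.9, [-0.0012, -0.0012, -0.0007], [0, 0, 0.1111]],
  [0.9, [-0.0012, -0.0012, -0.0007], [0, 0, 0.1111]],
  [0.9, [-0.0012, -0.0012, -0.0007], [0, 0, 0.1111]],
  [0.9, [-0.0012, -0.0012, -0.0007], [0, 0, 0.1111]],
  [0.9, [-0.0012, -0.0012, -0.0007], [0, 0, 0.1111]],
])

```text
t: 15.63
position: [0.6123, 0.0514, 0.3365]
eef_rot: [[0.972, 0.233, -0.001], [0.233, -0.972, -0.001], [-0.002, 0.001, -1.0]]
wrist_force: [0.1, -0.3, -2.6]
opening: 0.0237
grasp_force: 51.9
```

Request:
play_rows([
  [0.9, [-0.0012, -0.0012, -0.0007], [0, 0, 0.1111]],
  [0.9, [-0.0209, 0, 0.0049], [0, 0.0889, 0]],
  [0.9, [-0.0209, 0, 0.0049], [0, 0.0889, 0]],
  [0.9, [-0.0209, 0, 0.0049], [0, 0.0889, 0]],
  [0.9, [-0.0209, 0, 0.0049], [0, 0.0889, 0]],
  [0.9, [-0.0209, 0, 0.0049], [0, 0.0889, 0]],
  [0.9, [-0.0209, 0, 0.0049], [0, 0.0889, 0]],
  [0.9, [-0.0209, 0, 0.0049], [0, 0.0889, 0]],
  [0.9, [-0.0209, 0, 0.0049], [0, 0.0889, 0]],
  [0.9, [-0.0209, 0, 0.0049], [0, 0.0889, 0]],
  [0.9, [0, 0, 0], [0, 0, 0]],
  [0.9, [0, 0, 0], [0, 0, 0]],
])

```text
t: 16.63
position: [0.4854, 0.033, 0.2655]
eef_rot: [[0.803, 0.152, 0.576], [0.123, -0.988, 0.088], [0.582, -0.0, -0.813]]
wrist_force: [0.6, 0.4, -2.3]
opening: 0.0237
grasp_force: 51.9
```

Run:
```python
from h import *
s=st();print((s["eef_rot"].T@tool(0,36)).round(3))
a=step(frB([.085,.0,.05]),tool(0,36),n=4)
a=step(frB([.085,.0,.012]),tool(0,36),n=3,s=a)
f=grab("wrist");np.savez("w7.npz",**f);P=(cloud(f)-OB)@RB
h,w=P.shape[:2]
m=((P[...,2]>.09)&(P[...,2]<.14)&(abs(P[...,1])<.03)).astype(np.uint8)
f=grab("scene");np.savez("s7.npz",**f);P=(cloud(f)-OB)@RB
g=cv2.cvtColor(f["image"],cv2.COLOR_BGR2HSV)
m=((P[...,2]>.08)&(P[...,2]<.14)&(abs(P[...,1])<.03)&(P[...,0]>0)&(P[...,0]<.25)&(g[...,2]>110)&(g[...,1]<60))
q=P[m];print(len(q),q.min(0).round(3),q.max(0).round(3),np.median(q,0).round(3),np.polyfit(q[:,0],q[:,2],1))
```

```text
t 16.63 C [ 3.120e-02 -2.000e-04  2.655e-01] B [ 0.1137 -0.0002  0.1034] F [ 0.6  0.4 -2.3] op 0.0237 gf 51.9 j [ -1.  -6. 122.  12.  29.  72.]
[[ 1.     0.001  0.007]
 [-0.001  1.    -0.001]
 [-0.007  0.001  1.   ]]
n 4 row [-0.0095, -0.0001, 0.0178] [0.0002, 0.0021, -0.0004]
n 3 row [-0.0, 0.0, 0.0169] [-0.0, 0.0, 0.0]
589 [ 0.049 -0.019  0.093] [0.189 0.013 0.125] [ 0.099 -0.008  0.119] [0.00182196 0.11521734]
```

Request:
play_rows([
  [0.9, [-0.0095, 0, 0.0178], [0, 0.0021, 0]],
  [0.9, [-0.0095, 0, 0.0178], [0, 0.0021, 0]],
  [0.9, [-0.0095, 0, 0.0178], [0, 0.0021, 0]],
  [0.9, [-0.0095, 0, 0.0178], [0, 0.0021, 0]],
  [0.9, [0, 0, 0.0125], [0, 0, 0]],
  [0.9, [0, 0, 0.0125], [0, 0, 0]],
  [0.9, [0, 0, 0.0125], [0, 0, 0]],
  [0.9, [0, 0, 0.012], [0, 0, 0]],
  [0.9, [0, 0, 0], [0, 0, 0]],
  [0.9, [0, 0, 0], [0, 0, 0]],
])

```text
t: 17.57
position: [0.5202, 0.0378, 0.1788]
eef_rot: [[0.795, 0.152, 0.587], [0.123, -0.988, 0.089], [0.594, 0.001, -0.805]]
wrist_force: [0.9, -0.8, -3.0]
opening: 0.0239
grasp_force: 51.8
```

Run:
```python
from h import *
s=st();print((s["eef_rot"].T@tool(0,36)).round(3))
a=step(frB([.052,.0,.0105]),tool(0,36),n=6)
f=grab("scene");np.savez("s8.npz",**f);P=(cloud(f)-OB)@RB
g=cv2.cvtColor(f["image"],cv2.COLOR_BGR2HSV)
m=((P[...,2]>.015)&(P[...,2]<.06)&(abs(P[...,1])<.03)&(P[...,0]>0)&(P[...,0]<.25)&(g[...,2]>110)&(g[...,1]<60))
q=P[m];print(len(q),q.min(0).round(3),q.max(0).round(3),np.median(q,0).round(3))
cv2.imwrite("pics/s8.png",cv2.resize(f["image"][100:300,180:360],None,fx=3,fy=3))
```

```text
t 17.57 C [ 0.0663 -0.0007  0.1788] B [ 0.0912 -0.0007  0.0126] F [ 0.9 -0.8 -3. ] op 0.0239 gf 51.8 j [ -0.   4. 128.  24.  13.  59.]
[[ 1.     0.    -0.007]
 [-0.     1.    -0.001]
 [ 0.007  0.001  1.   ]]
n 6 row [-0.0087, -0.0002, 0.0004] [0.0003, -0.0015, -0.0]
470 [ 0.    -0.03   0.015] [0.162 0.028 0.053] [ 0.072 -0.004  0.028]
```

Request:
play_rows([
  [0.9, [-0.0087, -0.0002, 0.0002], [0, -0.0015, 0]],
  [0.9, [-0.0087, -0.0002, 0.0002], [0, -0.0015, 0]],
  [0.9, [-0.0087, -0.0002, 0.0002], [0, -0.0015, 0]],
  [0.9, [-0.0087, -0.0002, 0.0002], [0, -0.0015, 0]],
  [0.9, [-0.0087, -0.0002, 0.0002], [0, -0.0015, 0]],
  [0.9, [-0.0087, -0.0002, 0.0002], [0, -0.0015, 0]],
  [0.9, [0, 0, 0], [0, 0, 0]],
  [0.9, [0, 0, 0], [0, 0, 0]],
])

```text
t: 18.28
position: [0.4884, 0.0337, 0.1553]
eef_rot: [[0.799, 0.152, 0.582], [0.123, -0.988, 0.088], [0.589, 0.001, -0.808]]
wrist_force: [0.3, 0.7, -2.1]
opening: 0.0238
grasp_force: 51.9
```

Run:
```python
from h import *
s=st();print((s["eef_rot"].T@tool(0,36)).round(3))
a=step(frB([.05,.0,.009]),tool(0,36),n=2)
```

```text
t 18.28 C [3.420e-02 1.000e-04 1.553e-01] B [0.0514 0.0001 0.0125] F [ 0.3  0.7 -2.1] op 0.0238 gf 51.9 j [ -1.   3. 133.  35.  10.  47.]
[[ 1.     0.    -0.001]
 [-0.     1.    -0.002]
 [ 0.001  0.002  1.   ]]
n 2 row [-0.0009, 0.0001, 0.0023] [0.0012, -0.0007, -0.0002]
```

Request:
play_rows([
  [0.9, [0, 0, 0.0023], [0, 0, 0]],
  [0.9, [0, 0, 0.0022], [0, 0, 0]],
  [0.9, [0, 0, 0], [0, 0, 0]],
  [0.55, [0, 0, 0], [0, 0, 0]],
  [0.55, [0, 0, 0], [0, 0, 0]],
  [0.55, [0, 0, 0], [0, 0, 0]],
  [0.55, [0, 0, 0], [0, 0, 0]],
  [0.55, [0, 0, 0], [0, 0, 0]],
  [0.55, [0, 0, 0], [0, 0, 0]],
  [0.55, [0, 0, 0], [0, 0, 0]],
  [0.55, [0, 0, 0], [0, 0, 0]],
])

```text
t: 19.2
position: [0.4899, 0.0341, 0.1518]
eef_rot: [[0.8, 0.152, 0.581], [0.124, -0.988, 0.088], [0.588, 0.001, -0.809]]
wrist_force: [-0.8, 0.0, 0.1]
opening: 0.0381
grasp_force: 0.0
```

Run:
```python
from h import *
st()
step(frB([.05,.0,.14]),tool(0,36),n=7)
for n in("scene","top"):
    f=grab(n);np.savez(n+"9.npz",**f);P=(cloud(f)-OB)@RB
    g=cv2.cvtColor(f["image"],cv2.COLOR_BGR2HSV)
    m=((P[...,2]>.01)&(P[...,2]<.035)&(abs(P[...,1])<.02)&(P[...,0]>-.16)&(P[...,0]<.2)&(g[...,2]>130)&(g[...,1]<60))
    q=P[m];print(n,len(q),q.min(0).round(3),q.max(0).round(3),np.median(q,0).round(3))
    if n=="scene": cv2.imwrite("pics/s9.png",cv2.resize(f["image"][100:300,180:360],None,fx=3,fy=3))
```

```text
t 19.2 C [0.0358 0.0002 0.1518] B [0.0506 0.0002 0.0087] F [-0.8  0.   0.1] op 0.0381 gf 0.0 j [ -1.   4. 133.  37.   9.  45.]
n 7 row [-0.0001, 0.0001, -0.025] [0.0003, 0.0001, -0.0]
scene 472 [-0.154 -0.02   0.015] [0.001 0.02  0.035] [-0.092  0.     0.027]Traceback (most recent call last):
  File "<stdin>", line 8, in <module>
    return umr_minimum(a, axis, None, out, keepdims, initial, where)
ValueError: zero-size array to reduction operation minimum which has no identity
```

View pics/s9.png

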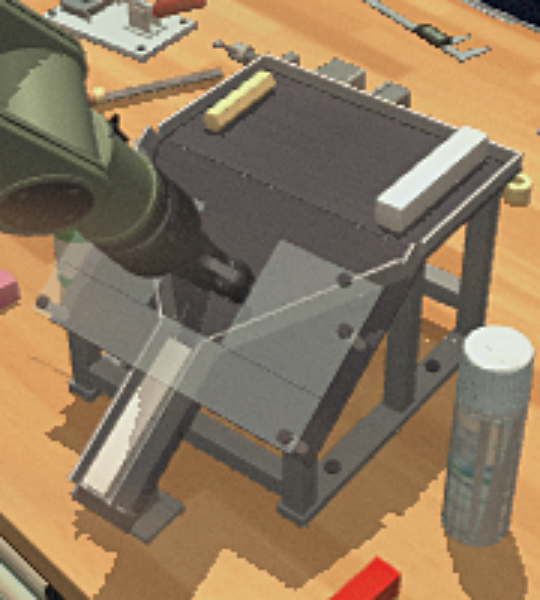

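The blank lies lengthwise in the channel, from (180,345) down to (95,490), against the stop. The brass bar (240,100) and next_blank (430,180) are still on the tray. I'll withdraw along the bed normal and check numerically.

Request:
play_rows([
  [0.55, [0, 0, -0.015], [0, 0, 0]],
  [0.55, [0, 0, -0.025], [0, 0, 0]],
  [0.55, [0, 0, -0.025], [0, 0, 0]],
  [0.55, [0, 0, -0.03], [0, 0, 0]],
  [0.55, [0, 0, -0.03], [0, 0, 0]],
  [0.55, [0, 0, -0.03], [0, 0, 0]],
  [0.55, [0, 0, -0.03], [0, 0, 0]],
  [0.55, [0, 0, 0], [0, 0, 0]],
  [0.55, [0, 0, 0], [0, 0, 0]],
  [0.55, [0, 0, 0], [0, 0, 0]],
  [0.55, [0, 0, 0], [0, 0, 0]],
  [0.55, [0, 0, 0], [0, 0, 0]],
])

```text
t: 20.3
position: [0.4092, 0.022, 0.2626]
eef_rot: [[0.802, 0.152, 0.578], [0.124, -0.988, 0.089], [0.585, 0.0, -0.811]]
wrist_force: [-0.1, 0.2, -0.8]
opening: 0.0382
grasp_force: 0.0
```

Run:
```python
from h import *
st()
f=grab("scene");a=dict(np.load("scene9.npz"))["image"].astype(int) if 0 else None
P=(cloud(f)-OB)@RB;g=cv2.cvtColor(f["image"],cv2.COLOR_BGR2HSV)
m=((P[...,2]>.02)&(P[...,2]<.03)&(abs(P[...,1])<.0125)&(P[...,0]>-.16)&(P[...,0]<.1)&(g[...,2]>130)&(g[...,1]<60))
q=P[m];print(len(q),np.percentile(q[:,0],[1,50,99]).round(3),q[:,1].mean().round(4))
# tray bars + cans moved since start?
s0=dict(np.load("scene0.npz"))["image"].astype(int);d=abs(f["image"].astype(int)-s0).max(-1)
for n,(u0,v0,u1,v1) in dict(spray=(325,205,362,285),brass=(245,118,275,145)).items(): print(n,d[v0:v1,u0:u1].mean().round(1))
f=grab("top");s0=dict(np.load("top0.npz"))["image"].astype(int);d=abs(f["image"].astype(int)-s0).max(-1)
for n,(u0,v0,u1,v1) in dict(oil=(178,178,200,200),spray=(328,162,362,194),pink=(172,208,185,258),red=(330,212,344,258)).items(): print(n,d[v0:v1,u0:u1].mean().round(1))
```

```text
t 20.3 C [-0.0458  0.0006  0.2626] B [0.0497 0.0006 0.1463] F [-0.1  0.2 -0.8] op 0.0382 gf 0.0 j [ -5. -14. 128.  15.  32.  66.]
320 [-0.153 -0.095 -0.047] -0.0005
spray 12.0
brass 11.2
oil 2.2
spray 2.8
pink 2.9
red 3.1
```

```bash
python3 -c "
from station import bot
print(bot.close_job())"
```

```text
the job is handed in; nothing more can be done
None
```

The jammed blank is now lengthwise in the channel against the stop, next_blank lies along the tray's right side, the brass bar is still on the tray, neither can was knocked or shoved, and the job was handed in at about 20 s.

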